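# Find the rocking lid and snap it home

## Task

One of the four white lids in the black lost-property rack is not snapped home: it lies level, but rocks when it is pressed near the middle of a side. With the fingertips, press the lids near a side until you find one that rocks, then push that lid down on its blue disc until it is fully home and firm. Only press: lift no lid out, leave the other things on the desk where they are, and finish with the hand clear.

Things in the scene. Friction and masses are not known exactly. Their poses are not given: they have to be found in the camera images.
- rack: The low black frame that holds the four lidded tubs in two rows of two, 220 x 220 mm, its walls 45 mm high; fixed to the desk. Origin at the centre of its underside on the desk; x points to its far side, y to its left, z up. The four bays are centred 52 mm to either side of the origin in x and y. The tubs in the bays differ in height by some millimetres, hidden under their lids, so neither height nor look tells which lid is loose.
- lid_1: Plain white square lid in the near left bay of the rack (seen along the rack's x). Size 90 x 90 x 18 mm, 70 to 120 g, with a flat blue disc 28 mm across in the middle. Origin at the centre of its top face, z up, x and y as the rack's. Loose in its bay with about 1 mm of play; its top stands 2 to 11 mm above the rack's walls.
- lid_2: Plain white square lid in the near right bay of the rack (seen along the rack's x). Same size and origin as lid_1. One of the four lids (any of them) is not home; all lie level at the start. A lid that is home is firm all over.
- lid_3: Plain white square lid in the far left bay of the rack (seen along the rack's x). Same size and origin as lid_1. The lid not home rests 5 mm too high on a stud 16 mm wide under its middle: a light press (1 N) 30 to 36 mm from its middle, towards the middle of a side, sinks that side about 4 mm and raises the other (tilt about 0.13 rad); let go, it rocks back level.
- lid_4: Plain white square lid in the far right bay of the rack (seen along the rack's x). Same size and origin as lid_1. A straight push of 8 to 10 N on the loose lid's blue disc drives its stud down against steady friction; after 5 mm the lid meets its ledge, is firm and stays down.
- phone: Bystander, to be left alone. Black phone with a manila tag on it, 150 x 73 x 9 mm, lying left of the rack. Origin at the centre of its underside.
- stamp: Bystander, to be left alone. Hand stamp with red foot and dark wooden knob, 60 x 30 mm, 72 mm high, standing right of the rack. Origin at the centre of its underside.
- tags: Bystander, to be left alone. Bundle of manila tags, 121 x 61 x 15 mm, on the far side of the rack. Origin at the centre of its underside.
- mug: Bystander, to be left alone. Blue mug, 80 mm across, 95 mm high. Origin at the centre of its underside.
- glasses_case: Bystander, to be left alone. Grey glasses case, 160 x 60 x 40 mm. Origin at the centre of its underside.
- stapler: Bystander, to be left alone. Red and black stapler, 140 x 36 mm, 55 mm high. Origin at the centre of its underside.
Not all that is in view belongs to the job. Leave any purple look-alike of the lid_3 alone.

How it is judged:
On the way, in this order (a step that is already met when the one before it is completed fails the run):
1. the loose lid has been rocked: it tilted by more than 0.05 rad (about 3 degrees) under the fingers (((angle between lid_1's own z axis and vertical above 0.05 rad and contact force between the fingers and lid_1 above 0.2 N) or (angle between lid_2's own z axis and vertical above 0.05 rad and contact force between the fingers and lid_2 above 0.2 N) or (angle between lid_3's own z axis and vertical above 0.05 rad and contact force between the fingers and lid_3 above 0.2 N) or (angle between lid_4's own z axis and vertical above 0.05 rad and contact force between the fingers and lid_4 above 0.2 N))), for 0.04 s.
2. it has been pressed home: down by more than 4.3 mm of its 5 mm and level within 0.02 rad (((distance of lid_1 from where it was at the start of the episode above 0.0043 m and angle between lid_1's own z axis and vertical below 0.02 rad) or (distance of lid_2 from where it was at the start of the episode above 0.0043 m and angle between lid_2's own z axis and vertical below 0.02 rad) or (distance of lid_3 from where it was at the start of the episode above 0.0043 m and angle between lid_3's own z axis and vertical below 0.02 rad) or (distance of lid_4 from where it was at the start of the episode above 0.0043 m and angle between lid_4's own z axis and vertical below 0.02 rad))), for 0.2 s.
At the end, for the whole second after the job is handed in: The loose lid is home (it went down by more than 4.3 mm of its 5 mm), all four lids are level within 0.025 rad, at rest, and within 9 mm of where they started (((distance of lid_1 from where it was at the start of the episode above 0.0043 m and angle between lid_1's own z axis and vertical below 0.02 rad) or (distance of lid_2 from where it was at the start of the episode above 0.0043 m and angle between lid_2's own z axis and vertical below 0.02 rad) or (distance of lid_3 from where it was at the start of the episode above 0.0043 m and angle between lid_3's own z axis and vertical below 0.02 rad) or (distance of lid_4 from where it was at the start of the episode above 0.0043 m and angle between lid_4's own z axis and vertical below 0.02 rad)) and angle between each of lid_1, lid_2, lid_3, lid_4's own z axis and vertical below 0.025 rad and distance of each of lid_1, lid_2, lid_3, lid_4 from where it was at the start of the episode below 0.009 m and linear speed of each of lid_1, lid_2, lid_3, lid_4 below 0.01 m/s); the robot touches nothing.
It fails at once if a lid is lifted or carried (over 15 mm from where it started) (distance of any of lid_1, lid_2, lid_3, lid_4 from where it was at the start of the episode above 0.015 m).
It fails at once if a bystander is pushed or carried by more than 15 mm (distance of any of phone, stamp, tags, mug, glasses_case, stapler from where it was at the start of the episode above 0.015 m).
It also fails if it takes over 51 s, if anything falls off the work surface, if the arm or the gripper's body presses on something with over 40 N, if the wrist force passes 120 N, or if a joint passes its speed limit or range.

## Robot

A 6-joint arm with a two-finger parallel gripper is mounted at the origin on the work surface. World frame = base frame: x ahead of the robot, y to its left, z up, the work surface at z = 0. Lengths are in m, angles in rad, forces in N, time in s.
With the tool pointing down it reaches from about 0.325 to 0.775 m from the base axis. Payload 5.5 kg.
Tool frame: the origin (TCP) lies between the finger pads; the fingertips stand 22 mm ahead of it and the grasp point (between the pads) lies 3 mm ahead of it (bot.tip_reach is the distance from the TCP to the fingertips, in m); z points along the fingers, y is the direction in which the jaws open and shut (so a half turn about z gives the same grasp; the last joint's range is limited). The gripper opens to 88 mm and grips with 3 to 60 N. Pads are 20 mm wide; open, the fingers measure 115 mm over their backs; the gripper's body (75 mm by 178 mm) begins 61 mm behind the grasp point.
Start: joints at [1.249, 0.091, 1.231, -0, 1.82, -0.057], TCP at [0.157, 0.579, 0.245] pointing down, gripper open.
Joint ranges: [-2.87, 2.87], [-0.86, 2.18], [0.17, 2.46], [-1.51, 4.65], [0.06, 2.69], [-2.65, 2.65]. Speed limits (rad/s): [2.57, 2.57, 3.01, 3.14, 3.14, 3.14].

## Interface

Orientations are given as a 3x3 rotation matrix whose columns are the frame's x, y, z axes.
In Python, from plant import readout, imaging, workorder, bot gives the robot as it stands.
- The arm moves only by the tool jog_arm, never from a script. Its argument "series" is a list of rows, each a list of 7 numbers: the opening in per cent of the stroke, from 0 (shut) to 100 (fully open), then the shift along the tool's x, y, z in m, then the turn, a rotation vector about the tool's x, y, z in degrees. A call has 1 to 8 rows; each row is the pose to reach, as a shift and turn from the pose commanded when the call began, along the tool's axes at that moment; what a row does not reach only later rows make up. A row lasts 1/12 s, in which the tool goes at most 41.7 mm and 7.16 degrees, less where a joint would pass 70% of its speed; a pose out of reach is approached as far as the arm can. A call with a gripper value outside its range is refused whole. The fingers move at their own pace and stop on an object; "newtons" is the grip in N (left out, the last holds). Time passes only in rows, so rows that repeat a pose let the fingers close. It gives the time, the measured TCP pose, the force and the opening at its end, in the units of the state.
- readout.state(): the state, without advancing time (a new reading comes with each control period).
- imaging.capture(name): name is "side" or "top"; returns a dict with "img" (400x640x3 uint8, blue, green, red), "K" (3x3 intrinsics, pixels), "position" and "rotation" of the camera in the world. Camera axes: x right, y down, z forward; pixel columns grow to the right and rows downward; lengths in m; the calibration is good to about 2 mm. A picture is of the moment at which its call begins. There is no depth.
- workorder.sign_off(): hands the job in, once; it reports no verdict.
The state is a dict: "t": time; "joint_positions": joint angles; "joint_velocities": joint speeds; "effort": joint torques, N m; "eef_pos": TCP position; "tcp_rot": TCP orientation; "wrist_force": force on the tool from outside, world axes, zero at the start; "wrist_torque": the same for the moment, N m; "grip_width": finger opening in m.
Only numpy, scipy, OpenCV 4.12 (cv2) and the standard library are available. Lean on these libraries where they do the work, as an engineer would, in place of code of your own. Each camera call takes 0.05 s, during which the arm holds its last target. There are 200 camera calls.

## Working session

There is one attempt and no reset: what is moved stays moved. The work goes in short steps, Python scripts to look and compute and a tool call to move; the robot and the scene stay as the last step left them, time stands still between calls to the robot, and variables do not carry over. Pictures are saved under pics/ and viewed, on a budget of 10 in all, crops included, one or two more only if the job needs it, and the job is handed in when it is done.

Besides the shell and the picture viewer there is one more tool, called after ">>>" as name(argument=value, ...), one argument or row to a line, values as JSON. jog_arm: Moves the arm, as the interface text tells. Its arguments: {"type":"object","properties":{"series":{"type":"array"},"newtons":{"type":"number"}},"required":["series"]}

```bash
mkdir -p pics; python3 - <<'E'
from plant import readout, imaging, workorder, bot
import cv2,numpy as np
s=readout.state();print(s['t'],s['eef_pos'],np.round(s['tcp_rot'],3).tolist(),s['wrist_force'],s['grip_width'])
for n in("top","side"):
    c=imaging.capture(n);cv2.imwrite(f"pics/{n}0.png",c["img"]);print(n,c["K"].tolist(),c["position"],np.round(c["rotation"],4).tolist())
E
```

```text
0.0 [0.15695112 0.57884344 0.24351213] [[-0.965, 0.262, -0.001], [0.262, 0.965, -0.002], [0.0, -0.002, -1.0]] [ 0.32000971 -0.00130464  0.03857439] 0.08775709611933155
top [[464.63800636811635, 0.0, 325.96453743344404], [0.0, 464.63800636811635, 192.3112913362802], [0.0, 0.0, 1.0]] [0.41878625 0.0280238  1.45348145] [[0.0063, -0.9926, 0.1214], [-0.9997, -0.009, -0.0219], [0.0228, -0.1212, -0.9924]]
side [[508.5987937657738, 0.0, 321.872512685983], [0.0, 508.5987937657738, 193.55214849750163], [0.0, 0.0, 1.0]] [ 0.05844613 -0.99734291  1.06726899] [[0.8761, -0.3246, 0.3564], [-0.4821, -0.5804, 0.6563], [-0.0062, -0.7468, -0.665]]
```

View pics/top0.png

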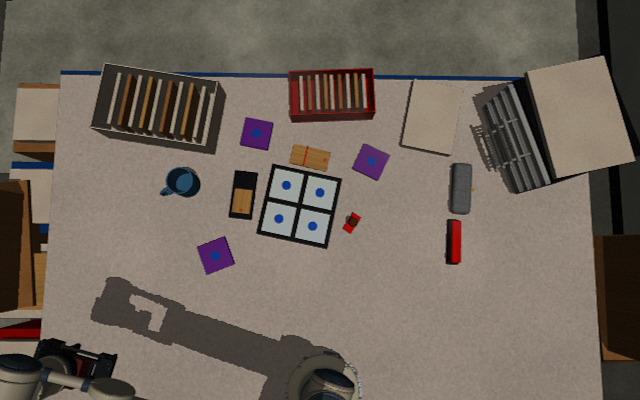

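View pics/side0.png

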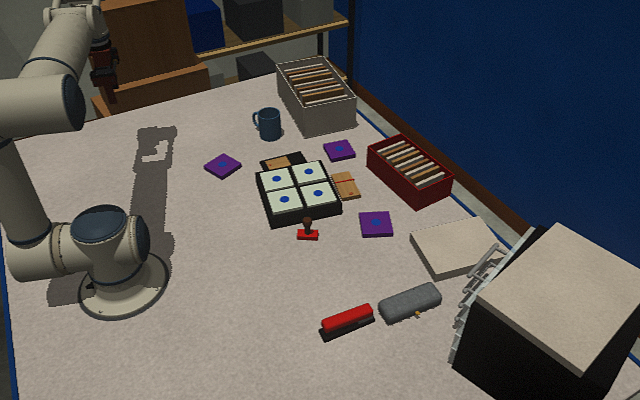

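Top view: white lids with discs at about (278,218), (312,226), (286,185) and (320,192). The stamp is close to the right at (352,222), the phone is at (243,195), and the purple decoys lie outside the rack. The side view shows the discs at (284,199), (318,193), (277,178) and (308,171).

```bash
cat > h.py <<'E'
import cv2,numpy as np
from plant import readout, imaging, workorder, bot
def blobs(img,guess,r=7):
    hsv=cv2.cvtColor(img,cv2.COLOR_BGR2HSV);m=cv2.inRange(hsv,(100,130,60),(125,255,255))
    out=[]
    for g in guess:
        k=np.zeros_like(m);cv2.circle(k,g,r+2,255,-1)
        M=cv2.moments(m&k,True);out.append((M['m10']/M['m00'],M['m01']/M['m00']) if M['m00'] else (np.nan,)*2)
    return np.array(out)
def P(c):
    R=np.array(c['rotation']).T;return c['K']@np.c_[R,-R@np.array(c['position'])]
def plane(c,uv,z):
    d=np.array(c['rotation'])@np.linalg.solve(c['K'],[*uv,1]);p=np.array(c['position']);return p+d*(z-p[2])/d[2]
T=[(278,218),(312,226),(286,185),(320,192)];S=[(277,178),(284,199),(308,171),(318,193)]
E
python3 - <<'E'
from h import *
a=imaging.capture("top");b=imaging.capture("side")
ta=blobs(a['img'],T);sb=blobs(b['img'],S);print(ta.round(1).tolist(),sb.round(1).tolist())
X=cv2.triangulatePoints(P(a),P(b),ta.T,sb.T);X=(X[:3]/X[3]).T;print(X.round(4))
Y=np.array([plane(a,u,.052) for u in ta]);print(Y.round(4))
d=Y[2]+Y[3]-Y[0]-Y[1];print(Y.mean(0),np.degrees(np.arctan2(d[1],d[0])),np.linalg.norm(d)/2)
s=readout.state();print(s['t'],bot.tip_reach)
E
```

```text
[[278.4, 218.3], [312.1, 225.6], [285.9, 184.7], [319.4, 192.1]] [[276.4, 178.1], [284.2, 198.7], [308.5, 171.0], [317.8, 192.6]]
[[0.5126 0.139  0.0511]
 [0.491  0.0373 0.0545]
 [0.6145 0.1181 0.0536]
 [0.5928 0.0162 0.0509]]
[[0.5102 0.1398 0.052 ]
 [0.4888 0.0381 0.052 ]
 [0.6123 0.1191 0.052 ]
 [0.5906 0.017  0.052 ]]
[0.55048733 0.07850036 0.052     ] -11.569171661283542 0.10406664953036894
0.2 0.022
```

>>> jog_arm(
  series=[
    [0,-0.489,-0.329,0.05,0,0,-3.7],
    [0,-0.489,-0.329,0.05,0,0,-3.7],
    [0,-0.489,-0.329,0.05,0,0,-3.7],
    [0,-0.489,-0.329,0.05,0,0,-3.7],
    [0,-0.489,-0.329,0.05,0,0,-3.7],
    [0,-0.489,-0.329,0.05,0,0,-3.7],
    [0,-0.489,-0.329,0.05,0,0,-3.7],
    [0,-0.489,-0.329,0.05,0,0,-3.7],
  ],
  newtons=20,
)

```text
t: 0.87
eef_pos: [0.3753, 0.3263, 0.2163]
tcp_rot: [[-0.98, 0.199, 0.0], [0.199, 0.98, 0.0], [-0.0, 0.0, -1.0]]
wrist_force: [1.1, -0.0, -0.6]
grip_width: 0.0383
```

>>> jog_arm(
  series=[
    [0,-0.2,-0.154,0.08,0,0,0],
    [0,-0.2,-0.154,0.08,0,0,0],
    [0,-0.2,-0.154,0.08,0,0,0],
    [0,-0.2,-0.154,0.08,0,0,0],
    [0,-0.2,-0.154,0.08,0,0,0],
    [0,-0.2,-0.154,0.08,0,0,0],
    [0,-0.2,-0.154,0.08,0,0,0],
    [0,-0.2,-0.154,0.08,0,0,0],
  ],
)

```text
t: 1.53
eef_pos: [0.5405, 0.1344, 0.134]
tcp_rot: [[-0.979, 0.203, -0.003], [0.203, 0.979, -0.001], [0.003, -0.002, -1.0]]
wrist_force: [-0.3, 1.0, -0.6]
grip_width: 0.0002
```

>>> jog_arm(
  series=[
    [0,-0.002,-0.001,0.025,0,0,0],
    [0,-0.002,-0.001,0.05,0,0,0],
    [0,-0.002,-0.001,0.05,0,0,0],
    [0,-0.002,-0.001,0.05,0,0,0],
  ],
)

```text
t: 1.87
eef_pos: [0.5402, 0.1369, 0.0857]
tcp_rot: [[-0.98, 0.198, -0.003], [0.198, 0.98, -0.0], [0.003, -0.001, -1.0]]
wrist_force: [-0.3, -0.8, 0.2]
grip_width: 0.0006
```

```bash
python3 - <<'E'
from h import *
s=readout.state();print(s['eef_pos'],s['wrist_force'])
a=imaging.capture("top")['img'][150:260,240:370];b=imaging.capture("side")['img'][110:240,220:360]
cv2.imwrite("pics/z1.png",np.hstack([cv2.resize(a,(390,390),interpolation=2),cv2.resize(b,(390,390),interpolation=2)]))
E
```

```text
[0.54020207 0.13689512 0.08573034] [-0.2604211  -0.77064373  0.20397632]
```

View pics/z1.png

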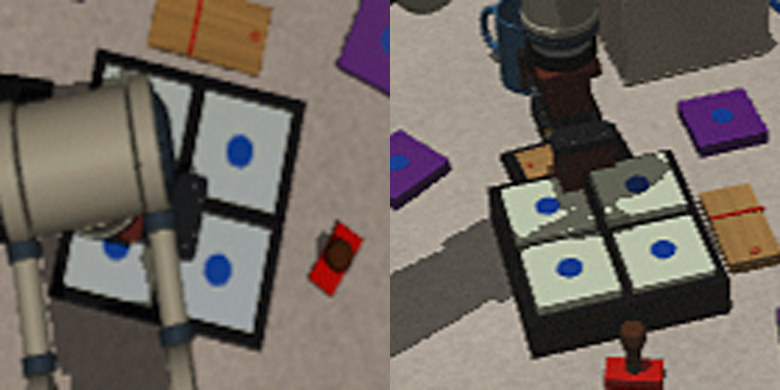

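The closed fingertips stand just above the far side of lid 1 (side crop about (575,190)), as intended. Now I'll step down.

>>> jog_arm(
  series=[
    [0,0,0,0.004,0,0,0],
    [0,0,0,0.007,0,0,0],
    [0,0,0,0.009,0,0,0],
    [0,0,0,0.009,0,0,0],
  ],
)

```text
t: 2.3
eef_pos: [0.5415, 0.136, 0.0773]
tcp_rot: [[-0.98, 0.199, -0.0], [0.199, 0.98, -0.0], [0.0, -0.0, -1.0]]
wrist_force: [0.7, 0.2, -0.2]
grip_width: 0.0006
```

>>> jog_arm(
  series=[
    [0,0,0,0.001,0,0,0],
    [0,0,0,0.002,0,0,0],
    [0,0,0,0.002,0,0,0],
  ],
)

```text
t: 2.55
eef_pos: [0.5416, 0.1359, 0.0753]
tcp_rot: [[-0.98, 0.199, -0.0], [0.199, 0.98, -0.0], [0.0, -0.0, -1.0]]
wrist_force: [-0.2, -0.2, 0.5]
grip_width: 0.0007
```

>>> jog_arm(
  series=[
    [0,0,0,0.001,0,0,0],
    [0,0,0,0.002,0,0,0],
    [0,0,0,0.002,0,0,0],
  ],
)

```text
t: 2.8
eef_pos: [0.5417, 0.1359, 0.0735]
tcp_rot: [[-0.98, 0.199, 0.0], [0.199, 0.98, -0.0], [-0.0, 0.0, -1.0]]
wrist_force: [0.5, -0.3, 0.3]
grip_width: 0.0005
```

>>> jog_arm(
  series=[
    [0,0,0,0.001,0,0,0],
    [0,0,0,0.002,0,0,0],
    [0,0,0,0.002,0,0,0],
  ],
)

```text
t: 3.05
eef_pos: [0.5418, 0.1359, 0.0734]
tcp_rot: [[-0.98, 0.199, 0.001], [0.199, 0.98, 0.0], [-0.001, 0.0, -1.0]]
wrist_force: [-4.1, -0.6, 9.2]
grip_width: 0.0004
```

Lid 1 is firm: it stopped dead at tip z of about 0.0514. Next is the near side of lid 3.

>>> jog_arm(
  series=[
    [0,0,0,-0.012,0,0,0],
    [0,-0.02,-0.001,-0.013,0,0,0],
    [0,-0.04,-0.002,-0.012,0,0,0],
    [0,-0.04,-0.002,-0.009,0,0,0],
    [0,-0.04,-0.002,-0.008,0,0,0],
    [0,-0.04,-0.002,-0.007,0,0,0],
    [0,-0.04,-0.002,-0.007,0,0,0],
  ],
)

```text
t: 3.63
eef_pos: [0.5796, 0.1262, 0.078]
tcp_rot: [[-0.98, 0.199, -0.001], [0.199, 0.98, -0.0], [0.001, -0.0, -1.0]]
wrist_force: [-0.2, 0.4, 0.5]
grip_width: 0.0004
```

>>> jog_arm(
  series=[
    [0,0,0,0.001,0,0,0],
    [0,0,0,0.002,0,0,0],
    [0,0,0,0.002,0,0,0],
  ],
)

```text
t: 3.88
eef_pos: [0.5801, 0.1263, 0.0772]
tcp_rot: [[-0.98, 0.199, 0.0], [0.199, 0.98, 0.0], [-0.0, 0.0, -1.0]]
wrist_force: [-1.8, -0.4, 2.9]
grip_width: 0.0005
```

>>> jog_arm(
  series=[
    [0,0,0,0.001,0,0,0],
    [0,0,0,0.002,0,0,0],
    [0,0,0,0.002,0,0,0],
  ],
)

```text
t: 4.13
eef_pos: [0.5802, 0.1263, 0.0771]
tcp_rot: [[-0.98, 0.199, 0.001], [0.199, 0.98, 0.0], [-0.001, 0.0, -1.0]]
wrist_force: [-6.5, -1.5, 12.6]
grip_width: 0.0006
```

Lid 3 is firm too (top about 0.055). On to the near side of lid 4.

>>> jog_arm(
  series=[
    [0,0,0,-0.012,0,0,0],
    [0,0,-0.035,-0.014,0,0,0],
    [0,0,-0.07,-0.013,0,0,0],
    [0,0,-0.104,-0.01,0,0,0],
    [0,0,-0.104,-0.006,0,0,0],
    [0,0,-0.104,-0.004,0,0,0],
    [0,0,-0.104,-0.004,0,0,0],
    [0,0,-0.104,-0.004,0,0,0],
  ],
)

```text
t: 4.8
eef_pos: [0.5598, 0.0251, 0.0784]
tcp_rot: [[-0.98, 0.198, -0.0], [0.198, 0.98, 0.0], [0.0, 0.0, -1.0]]
wrist_force: [0.7, 0.4, -0.5]
grip_width: 0.0003
```

>>> jog_arm(
  series=[
    [0,0,0,0.001,0,0,0],
    [0,0,0,0.002,0,0,0],
    [0,0,0,0.002,0,0,0],
  ],
)

```text
t: 5.05
eef_pos: [0.5598, 0.0249, 0.0763]
tcp_rot: [[-0.98, 0.198, -0.0], [0.198, 0.98, 0.0], [0.0, 0.0, -1.0]]
wrist_force: [0.4, 0.8, -1.3]
grip_width: 0.0004
```

>>> jog_arm(
  series=[
    [0,0,0,0.001,0,0,0],
    [0,0,0,0.002,0,0,0],
    [0,0,0,0.002,0,0,0],
  ],
)

```text
t: 5.3
eef_pos: [0.5596, 0.0243, 0.0742]
tcp_rot: [[-0.98, 0.199, -0.0], [0.199, 0.98, -0.0], [0.0, -0.0, -1.0]]
wrist_force: [-0.0, 0.2, -0.9]
grip_width: 0.0002
```

>>> jog_arm(
  series=[
    [0,0,0,0.001,0,0,0],
    [0,0,0,0.002,0,0,0],
    [0,0,0,0.002,0,0,0],
  ],
)

```text
t: 5.55
eef_pos: [0.5598, 0.0242, 0.0737]
tcp_rot: [[-0.98, 0.199, 0.001], [0.199, 0.98, 0.0], [-0.001, 0.0, -1.0]]
wrist_force: [-3.1, 0.2, 5.6]
grip_width: 0.0006
```

>>> jog_arm(
  series=[
    [0,0,0,0.001,0,0,0],
    [0,0,0,0.001,0,0,0],
  ],
)

```text
t: 5.72
eef_pos: [0.5598, 0.0242, 0.0737]
tcp_rot: [[-0.98, 0.199, 0.001], [0.199, 0.98, 0.0], [-0.001, 0.0, -1.0]]
wrist_force: [-5.7, 0.6, 10.0]
grip_width: 0.0006
```

Lid 4 is firm, so lid 2 should be the loose one. I'll press its far side.

>>> jog_arm(
  series=[
    [0,0,0,-0.012,0,0,0],
    [0,0.02,0,-0.016,0,0,0],
    [0,0.04,0,-0.014,0,0,0],
    [0,0.04,0,-0.011,0,0,0],
    [0,0.04,0,-0.01,0,0,0],
    [0,0.04,0,-0.009,0,0,0],
    [0,0.04,0,-0.009,0,0,0],
  ],
)

```text
t: 6.3
eef_pos: [0.521, 0.0319, 0.0802]
tcp_rot: [[-0.98, 0.199, -0.0], [0.199, 0.98, -0.0], [0.0, -0.0, -1.0]]
wrist_force: [-0.9, -0.7, 0.5]
grip_width: -0.0001
```

>>> jog_arm(
  series=[
    [0,0,0,0.001,0,0,0],
    [0,0,0,0.002,0,0,0],
    [0,0,0,0.002,0,0,0],
  ],
)

```text
t: 6.55
eef_pos: [0.5207, 0.032, 0.0781]
tcp_rot: [[-0.98, 0.199, -0.001], [0.199, 0.98, -0.0], [0.001, -0.0, -1.0]]
wrist_force: [-0.3, 0.2, -0.1]
grip_width: 0.0002
```

>>> jog_arm(
  series=[
    [0,0,0,0.001,0,0,0],
    [0,0,0,0.002,0,0,0],
    [0,0,0,0.002,0,0,0],
  ],
)

```text
t: 6.8
eef_pos: [0.521, 0.032, 0.0767]
tcp_rot: [[-0.98, 0.199, 0.001], [0.199, 0.98, -0.0], [-0.001, 0.0, -1.0]]
wrist_force: [0.5, -0.5, 1.2]
grip_width: 0.0007
```

>>> jog_arm(
  series=[
    [0,0,0,0.001,0,0,0],
    [0,0,0,0.002,0,0,0],
    [0,0,0,0.002,0,0,0],
  ],
)

```text
t: 7.05
eef_pos: [0.5216, 0.032, 0.0754]
tcp_rot: [[-0.98, 0.199, 0.003], [0.199, 0.98, -0.0], [-0.003, 0.0, -1.0]]
wrist_force: [3.9, 0.3, 3.9]
grip_width: 0.0005
```

>>> jog_arm(
  series=[
    [0,0,0,0.001,0,0,0],
    [0,0,0,0.0015,0,0,0],
    [0,0,0,0.0015,0,0,0],
  ],
)

```text
t: 7.3
eef_pos: [0.5217, 0.0319, 0.0746]
tcp_rot: [[-0.98, 0.199, 0.004], [0.199, 0.98, -0.0], [-0.004, 0.0, -1.0]]
wrist_force: [3.6, -1.3, 7.4]
grip_width: 0.0003
```

```bash
python3 - <<'E'
from h import *
b=imaging.capture("side")['img'][150:230,250:350]
cv2.imwrite("pics/z2.png",cv2.resize(b,(750,600),interpolation=2))
E
```

```text
(no output)
```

View pics/z2.png

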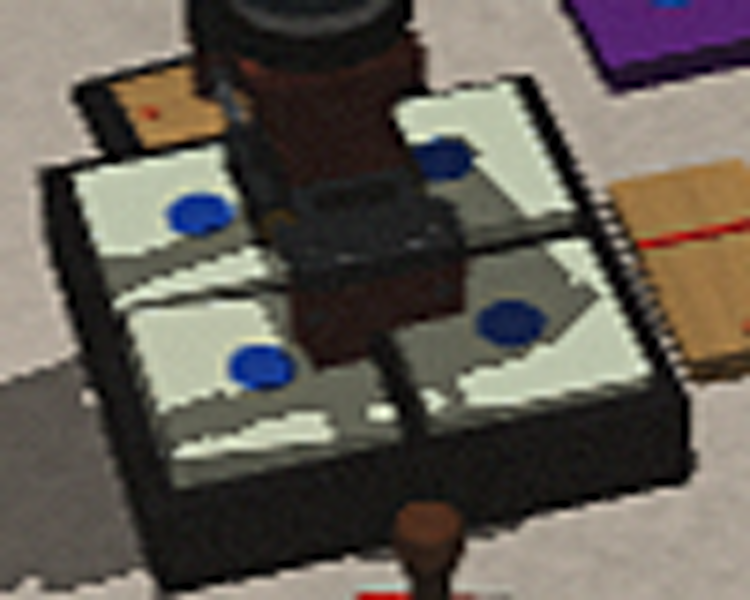

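```bash
python3 - <<'E'
from h import *
b=imaging.capture("side")
c=np.array([.5216,.0319,.0526]);R=np.array([[.98,.199],[-.199,.98]]).T
for u in [(292,198.7),(312,191.3),(284.9,198.9),(318,192.7),(301,195)]:
    p=plane(b,u,.0526);print(u,p.round(4),((p-c)[:2]@R).round(4))
ub=blobs(b['img'],[(284,199)]);print(ub, plane(b,ub[0],.0545))
E
```

```text
(292, 198.7) [0.5139 0.0273 0.0526] [-0.0085 -0.003 ]
(312, 191.3) [0.5813 0.0276 0.0526] [ 0.0576 -0.0161]
(284.9, 198.9) [0.4951 0.0368 0.0526] [-0.025   0.0101]
(318, 192.7) [0.594  0.0132 0.0526] [ 0.0673 -0.0327]
(301, 195) [0.5447 0.0289 0.0526] [ 0.022  -0.0075]
[[284.35  198.475]] [0.49366518 0.0373532  0.0545    ]
```

```bash
python3 - <<'E'
from h import *
f=lambda i:cv2.resize(i[176:226,252:312],(390,325),interpolation=0)
t=lambda i:cv2.resize(i[190:250,250:335],(390,275),interpolation=0)
n=imaging.capture("side")['img'];n2=imaging.capture("top")['img']
cv2.imwrite("pics/z3.png",np.vstack([np.hstack([f(cv2.imread("pics/side0.png")),f(n)]),np.hstack([t(cv2.imread("pics/top0.png")),t(n2)])]))
E
```

```text
(no output)
```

View pics/z3.png

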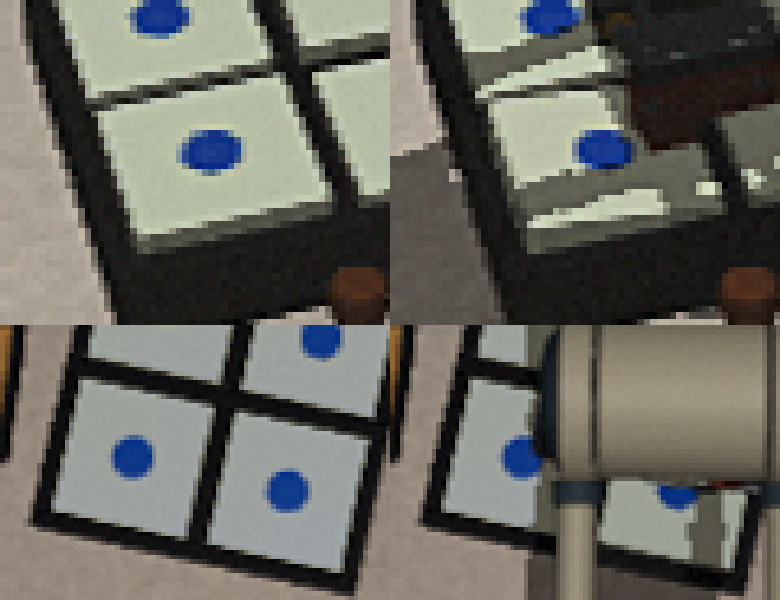

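The side view shows lid 2's near (left) edge raised about 2 px against the start image and its far edge sunk under the fingers. That is a tilt of roughly 0.1 rad, so lid 2 is the loose one. I'll let it rock back and push on the disc.

>>> jog_arm(
  series=[
    [0,0,0,-0.008,0,0,0],
    [0,0,0,-0.014,0,0,0],
    [0,0.016,-0.001,-0.014,0,0,0],
    [0,0.032,-0.001,-0.013,0,0,0],
    [0,0.032,-0.001,-0.01,0,0,0],
    [0,0.032,-0.001,-0.008,0,0,0],
    [0,0.032,-0.001,-0.008,0,0,0],
    [0,0.032,-0.001,-0.008,0,0,0],
  ],
)

```text
t: 8.17
eef_pos: [0.4891, 0.0374, 0.0806]
tcp_rot: [[-0.98, 0.199, -0.001], [0.199, 0.98, -0.0], [0.001, -0.0, -1.0]]
wrist_force: [0.5, 0.2, 0.2]
grip_width: 0.0005
```

>>> jog_arm(
  series=[
    [0,0,0,0.001,0,0,0],
    [0,0,0,0.002,0,0,0],
    [0,0,0,0.003,0,0,0],
    [0,0,0,0.003,0,0,0],
  ],
)

```text
t: 8.5
eef_pos: [0.489, 0.0374, 0.0776]
tcp_rot: [[-0.98, 0.199, -0.001], [0.199, 0.98, -0.0], [0.001, -0.0, -1.0]]
wrist_force: [-0.1, 1.3, -0.1]
grip_width: 0.0002
```

>>> jog_arm(
  series=[
    [0,0,0,0.001,0,0,0],
    [0,0,0,0.002,0,0,0],
    [0,0,0,0.002,0,0,0],
  ],
)

```text
t: 8.75
eef_pos: [0.4892, 0.0374, 0.0767]
tcp_rot: [[-0.98, 0.199, 0.001], [0.199, 0.98, -0.0], [-0.001, 0.0, -1.0]]
wrist_force: [-1.3, 0.0, 4.3]
grip_width: 0.0007
```

>>> jog_arm(
  series=[
    [0,0,0,0.001,0,0,0],
    [0,0,0,0.002,0,0,0],
    [0,0,0,0.002,0,0,0],
  ],
)

```text
t: 9.0
eef_pos: [0.4892, 0.0375, 0.075]
tcp_rot: [[-0.98, 0.199, 0.001], [0.199, 0.98, -0.0], [-0.001, 0.0, -1.0]]
wrist_force: [-2.5, -0.3, 4.6]
grip_width: 0.0002
```

>>> jog_arm(
  series=[
    [0,0,0,0.001,0,0,0],
    [0,0,0,0.002,0,0,0],
    [0,0,0,0.002,0,0,0],
  ],
)

```text
t: 9.25
eef_pos: [0.4892, 0.0375, 0.073]
tcp_rot: [[-0.98, 0.199, 0.001], [0.199, 0.98, 0.0], [-0.001, 0.0, -1.0]]
wrist_force: [-2.2, 0.2, 6.1]
grip_width: 0.001
```

>>> jog_arm(
  series=[
    [0,0,0,0.001,0,0,0],
    [0,0,0,0.002,0,0,0],
    [0,0,0,0.002,0,0,0],
  ],
)

```text
t: 9.5
eef_pos: [0.4892, 0.0374, 0.0721]
tcp_rot: [[-0.98, 0.199, 0.001], [0.199, 0.98, -0.0], [-0.001, 0.0, -1.0]]
wrist_force: [-5.7, -0.1, 11.5]
grip_width: 0.0005
```

>>> jog_arm(
  series=[
    [0,0,0,0.001,0,0,0],
    [0,0,0,0.002,0,0,0],
    [0,0,0,0.002,0,0,0],
    [0,0,0,0.002,0,0,0],
  ],
)

```text
t: 9.83
eef_pos: [0.4892, 0.0374, 0.072]
tcp_rot: [[-0.98, 0.199, 0.002], [0.199, 0.98, -0.0], [-0.002, 0.0, -1.0]]
wrist_force: [-9.7, -0.8, 21.6]
grip_width: 0.0004
```

Lid 2 went down about 4.7–5 mm and is firm at 21 N. Next I'll press its side to check that it no longer rocks.

>>> jog_arm(
  series=[
    [0,0,0,-0.01,0,0,0],
    [0,0,0,-0.015,0,0,0],
    [0,-0.016,0,-0.015,0,0,0],
    [0,-0.032,0,-0.012,0,0,0],
    [0,-0.032,0,-0.007,0,0,0],
    [0,-0.032,0,-0.005,0,0,0],
    [0,-0.032,0,-0.004,0,0,0],
    [0,-0.032,0,-0.004,0,0,0],
  ],
)

```text
t: 10.5
eef_pos: [0.5202, 0.031, 0.0722]
tcp_rot: [[-0.98, 0.199, 0.001], [0.199, 0.98, -0.0], [-0.001, -0.0, -1.0]]
wrist_force: [1.3, -0.9, 3.3]
grip_width: 0.0002
```

>>> jog_arm(
  series=[
    [0,0,0,0.001,0,0,0],
    [0,0,0,0.001,0,0,0],
  ],
)

```text
t: 10.67
eef_pos: [0.5203, 0.031, 0.0722]
tcp_rot: [[-0.98, 0.199, 0.001], [0.199, 0.98, -0.0], [-0.001, -0.0, -1.0]]
wrist_force: [-1.1, -0.6, 7.1]
grip_width: 0.0005
```

The side is firm at the same height (0.0722). I'll clear the hand.

>>> jog_arm(
  series=[
    [0,0,0,-0.02,0,0,0],
    [0,0,0,-0.06,0,0,0],
    [0,0,0,-0.1,0,0,0],
    [0,0.05,0,-0.14,0,0,0],
    [0,0.09,0,-0.16,0,0,0],
    [0,0.12,0,-0.16,0,0,0],
    [0,0.12,0,-0.16,0,0,0],
    [0,0.12,0,-0.16,0,0,0],
  ],
)

```text
t: 11.33
eef_pos: [0.4009, 0.0557, 0.2327]
tcp_rot: [[-0.98, 0.198, 0.004], [0.198, 0.98, 0.001], [-0.003, 0.001, -1.0]]
wrist_force: [0.2, -0.6, 0.1]
grip_width: 0.0005
```

```bash
python3 - <<'E'
from h import *
s=readout.state();print(s['t'],s['eef_pos'],s['wrist_force'])
b=imaging.capture("side");u=blobs(b['img'],S)
print(u.round(1).tolist())
cv2.imwrite("pics/end.png",b['img'])
E
```

```text
11.3333 [0.40085902 0.05566399 0.23271395] [ 0.17674962 -0.64748272  0.11123752]
[[276.2, 178.1], [283.9, 200.2], [308.5, 171.0], [317.8, 192.6]]
```

View pics/end.png

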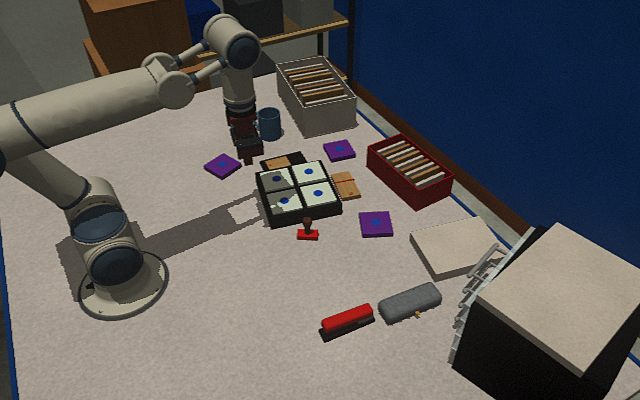

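The hand is clear of the rack. All four lids are in place, the bystanders haven't moved, and only lid 2's disc has shifted: about 1.5 px down to (283.9,200.2), roughly 5 mm.

```bash
python3 -c "
from plant import workorder; print(workorder.sign_off())"
```

```text
the job is handed in; nothing more can be done
None
```

Lid 2, in the near right bay, was the loose one. It is now pressed home, and the job is handed in at about 11.4 s.

- **Finding it:** I pressed lids 1, 3 and 4 near one side and each stopped dead at 9–13 N. Lid 2 sank about 3 mm under the fingers and its other side rose. I estimate a tilt of about 0.1 rad from the pictures; it was not measured exactly.
- **Pressing it home:** I pushed on the blue disc and the lid went down 4.7 to 5 mm. It then held firm at 21.6 N, above the 8–10 N given for driving the stud.
- **Last checks:** A second press near the side of lid 2 was firm, at the same height within 0.2 mm. In the side picture only lid 2's disc had moved, about 1.5 px down, which fits 5 mm. The bystanders looked unmoved and the hand was clear. No check failed or disagreed.

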